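Move the chisel's hanger from the lockable rack to the tool rail

TASK

Push aside the sprung keeper over the chisel's hanger so that it stays open, lift that hanger off the rack, and thread its runner into the open end of the slotted tool rail; slide it along until it is right up against the clamped stop, and let go. Do not drop it, leave the spanner's hanger and its keeper as they are, and do not disturb the other things on the bench.

Things in the scene. Friction and masses are not known exactly. Their poses are not given: they have to be found in the camera images.
- rack: fixed rack, foot 100 x 250 x 10 mm. Origin: underside, z up. Two bays at y = -70 and +70 mm; tools hang on its +x side; posts and back beam (x -56 to -40, top 173 mm up) on its -x side. A bay is two level arms, 12 mm wide, 30 mm either side of its centre, tops 175 mm up, with 8 mm high lips front and back that keep the shoulder plate in; with the keeper open a hanger lifts straight up
- bay0 (a point): centre of the bay at the rack's -y end, at the arms' top surface (175 mm up); axes as the rack's. A parked hanger's origin lies here within about 2 mm
- bay1 (a point): the same for the bay at the rack's +y end
- keeper0 (a joint): bay0's keeper: steel bell crank on an upright pivot at (-34, +38) mm from the bay's centre (rack axes). 0 = closed: its tongue lies over the +y end of the shoulder plate and blocks lifting; 1.2 rad = open; anticlockwise from above. An over-centre spring holds it shut (about 2.5 N at the lug) up to 0.55 rad; pushed further it snaps open and stays open
- keeper1 (a joint): the same for bay1
- lug0 (a point): top centre of keeper0's lug, an upright black pin 10 mm thick, 30 mm tall, 36 mm from the pivot. Closed it is at (-13, +67) mm from the bay's centre (rack axes), top 214 mm above the bench. To open, push it level towards the rack's -x: it goes in an arc to (-53, +68) mm, at most y = +74 mm on the way
- lug1 (a point): the same for keeper1 and bay1. Each keeper's spring strut (part of the rack) lies behind its pivot, to x = -80 mm from the bay's centre, its top 191 mm up
- hanger: HANGER to move: steel, 350 g, with a wood chisel on its +x side. Origin: neck axis, underside of the plate; z up, y along the rail. Plate z 0 to 6, x -18 to +29, y -37 to +37 mm. Grip tab on it: 8 mm thick in x, 30 mm wide in y, z 6 to 52 mm; pinch it across x from above. Beneath: neck 8 (x) x 24 (y) mm to z -8, runner 24 (x) x 30 (y) mm, z -8 to -18. Starts in either bay
- hanger_runner (a point): centre of the chisel hanger's runner block, 13 mm below the hanger's origin. The chisel (round wooden handle 24 mm thick, flat blade 20 mm wide) hangs at x = +43 mm, from 4 to 132 mm below the origin, in front of a drop plate 36 mm wide at x 25 to 29, 60 mm long
- hanger_b: bystander: the same hanger, carrying a flat steel spanner, in the other bay, down to 129 mm below its origin; leave it there with its keeper shut. Same origin and axes
- rail: fixed slotted rail on a foot 80 x 200 x 10 mm with two posts. Origin: underside centre; y along the rail to its open end. Section 36 mm wide, y -120 to +120, top 175 mm up; inside 31 mm wide, 153 to 171 mm up; slot 15 mm wide in the top. Capped at -y, open at +y, with flared side lips 11 mm beyond the mouth. Runner goes inside, neck in the slot, plate on top; tool on either side is right
- mouth (a point): middle of the rail's open end at its top surface (175 mm up); axes as the rail's. With the plate on the rail's top the runner has 4 mm of play above and below, and 3.5 mm each side
- stop: fixed steel stop block clamped across the top of the rail, 40 mm (x) by 12 mm (y) by 12 mm high, with a small black screw on it up to 21 mm high. Origin: underside centre, on the rail's top surface; axes as the rail's. The end of the hanger's shoulder plate comes against its +y face, so the hanger's origin is then 43 mm from the stop's
- offcut: bystander: plywood offcut 70 x 40 x 18 mm lying near the rail's mouth; origin underside centre
- jar: bystander: glass jar, 60 mm across, 75 mm high; origin underside centre
- glue: bystander: white glue bottle, 56 mm across, 160 mm high; origin underside centre
- sander: bystander: cork sanding block 70 x 110 x 44 mm; origin underside centre
- wrench: bystander: wrench lying flat; origin underside centre
- brush: bystander: brush lying flat; origin underside centre
- tin: bystander: open steel tin, 84 mm across, 100 mm high; origin underside centre

How it is judged:
By the outcome, as a careful person would: the job done as asked, in the order asked, and still so for the second after the job is handed in, with the robot touching nothing.
It also fails if it takes over 72 s, if anything falls off the work surface, if the arm or the gripper's body presses on something with over 40 N, if the wrist force passes 120 N, or if a joint passes its speed limit or range.

ROBOT

A 7-joint arm with a two-finger parallel gripper is mounted at the origin on the work surface. World frame = base frame: x ahead of the robot, y to its left, z up, the work surface at z = 0. Lengths are in m, angles in rad, forces in N, time in s.
With the tool pointing down it reaches from about 0.4 to 0.85 m from the base axis. Payload 10.4 kg.
Tool frame: the origin (TCP) lies at the very end of the fingers, on their centre line; the grasp point (between the pads) lies manip.grasp_offset behind it (manip.grasp_offset is the distance from the TCP to the grasp point, in m); z points along the fingers, x is the direction in which the jaws open and shut, and the axes are right-handed (so a half turn about z gives the same grasp; the last joint's range is limited). The gripper opens to 85 mm and grips with 20 to 120 N. Pads are 22 mm wide; open, the fingers measure 114 mm over their backs; the gripper's body (76 mm by 85 mm) begins 54 mm behind the grasp point. The pads swing forward as they close: fully open they stand 13 mm farther back than shut.
Start: joints at [1.249, 0.332, -0.065, 1.46, 0.022, 1.35, -0.088], TCP at [0.184, -0.597, 0.231] pointing down, gripper open.
Joint ranges: [-2.6, 2.6], [-0.5, 2.12], [-1.47, 1.34], [0.16, 2.42], [-1.27, 4.41], [0.06, 2.06], [-2.6, 2.6]. Speed limits (rad/s): [2.22, 2.22, 2.79, 2.79, 3.14, 3.14, 3.14].

INTERFACE

Orientations are given as a unit quaternion [x, y, z, w].
In Python, from workcell import manip gives the robot as it stands.
- The arm moves only by the shell command python3 -m crank 'ROWS' [FORCE]. ROWS is JSON, a list that holds one entry, the list of rows, each a list of 7 numbers: the shift along the world's x, y, z in units of 60 mm (1.0 is 60 mm), then the turn, a rotation vector about the world's x, y, z in units of 5 degrees (1.0 is 5 degrees), then the finger opening in mm, from 0 to 85.4. A call has 1 to 8 rows; each row shifts and turns the commanded pose from where the row before left it; what a row does not reach is not made up. A row lasts 1/8 s, in which the tool goes at most 62.5 mm and 10.7 degrees, less where a joint would pass 70% of its speed; a pose out of reach is approached as far as the arm can. A call is refused whole if a number of a shift passes 1 or a number of a turn 1, either way. A call with a gripper value outside its range is refused whole. The fingers move at their own pace and stop on an object; FORCE is the grip in N (left out, the last holds). Time passes only in rows, so rows that do not move let the fingers close. It gives the time, the measured TCP pose, the force and the opening at its end, in the units of the state.
- manip.get_obs(): the state, without advancing time (a new reading comes with each control period).
- manip.camera(name): name is "side" or "top" or "wrist"; returns (picture, depth): 384x512x3 uint8, blue, green, red; 384x512 float32, m along the optical axis (not along the pixel's ray), 0 where there is no reading.
- manip.get_calibration(name): a dict with "fx", "fy", "cx", "cy" (pixels), "rvec" (rotation vector, rad) and "tvec" (3), from world to camera coordinates, as OpenCV has them; the wrist camera has in their place "T_tool_cam" (4x4, takes a point from camera to tool coordinates, whose origin is the TCP and whose axes are the tool frame's). Camera axes: x right, y down, z forward; pixel columns grow to the right and rows downward; lengths in m; the calibration is good to about 2 mm. A picture is of the moment at which its call begins: read the wrist's pose just before it. get_calibration takes no time and is no camera call.
- manip.hand_in(): hands the job in, once; it reports no verdict.
The state is a dict: "clock": time; "joint_pos": joint angles; "joint_velocities": joint speeds; "tau": joint torques, N m; "position": TCP position; "ee_rot": TCP orientation; "ft_force": force on the tool from outside, world axes, zero at the start; "torque": the same for the moment, N m; "grip_width": opening from 0.0 (shut) to 1.0 (fully open).
Only numpy, scipy, OpenCV 4.12 (cv2) and the standard library are available. Lean on these libraries where they do the work, as an engineer would, in place of code of your own. Each camera call takes 0.05 s, during which the arm holds its last target.

## Working session

There is one attempt and no reset: what is moved stays moved. The work goes in short steps, Python scripts to look and compute and a shell command to move; the robot and the scene stay as the last step left them, time stands still between calls to the robot, and variables do not carry over. Pictures are saved under pics/ and viewed, and the job is handed in when it is done.

```bash
ls; mkdir -p pics
cat > h.py <<'E'
import numpy as np,cv2
from scipy.spatial.transform import Rotation as R
from workcell import manip
def grab(n):
    o=manip.get_obs(); p,d=manip.camera(n); c=manip.get_calibration(n)
    K=np.array([[c['fx'],0,c['cx']],[0,c['fy'],c['cy']],[0,0,1.]])
    if 'rvec' in c:
        Rw,_=cv2.Rodrigues(np.array(c['rvec'],float)); t=np.array(c['tvec'],float).ravel()
        T=np.eye(4);T[:3,:3]=Rw.T;T[:3,3]=-Rw.T@t
    else:
        Tt=np.eye(4);Tt[:3,:3]=R.from_quat(o['ee_rot']).as_matrix();Tt[:3,3]=o['position'];T=Tt@np.array(c['T_tool_cam'])
    return p,d,K,T
def cloud(d,K,T):
    v,u=np.mgrid[:d.shape[0],:d.shape[1]]
    P=np.stack([(u-K[0,2])/K[0,0]*d,(v-K[1,2])/K[1,1]*d,d],-1)@T[:3,:3].T+T[:3,3]
    P[d<=0]=np.nan
    return P
def onplane(u,v,z,K,T):
    r=T[:3,:3]@np.array([(u-K[0,2])/K[0,0],(v-K[1,2])/K[1,1],1]); s=(z-T[2,3])/r[2]
    return T[:3,3]+s*r
E
python3 - <<'E'
from h import *
print(manip.get_obs(), manip.grasp_offset)
for n in ['top','side','wrist']:
    p,d,K,T=grab(n); cv2.imwrite(f'pics/{n}0.png',p); np.savez(f'{n}0.npz',p=p,d=d,K=K,T=T); print(n,K[0,0],T.round(3).tolist())
E
```

```text
pics
{'clock': 0.0, 'joint_pos': array([ 1.24939447,  0.33286912, -0.06468999,  1.46092568,  0.02161825,
        1.34990563, -0.0885122 ]), 'joint_velocities': array([-0.0005153 , -0.00052933,  0.00056741,  0.00036417, -0.00123921,
       -0.00066865,  0.00117856]), 'tau': array([-5.98328256e-05, -6.25445509e+01,  4.90344618e-02, -3.91609025e+01,
        1.61334575e-02,  9.85086313e-03,  1.35335557e-05]), 'position': array([ 0.18385913, -0.59695763,  0.2305251 ]), 'ee_rot': array([ 8.04480452e-01, -5.93978706e-01, -5.92469906e-04, -3.83725273e-04]), 'ft_force': array([ 0.35544117, -0.55115826,  0.88032518]), 'torque': array([ 0.02651239, -0.02004324, -0.04758539]), 'grip_width': 1.0021153150119542} 0.0187
top 369.0636005869016 [[0.012, -0.997, 0.077, 0.518], [-1.0, -0.013, -0.014, 0.083], [0.015, -0.077, -0.997, 1.073], [0.0, 0.0, 0.0, 1.0]]
side 395.14012086671636 [[0.998, -0.041, 0.048, 0.52], [-0.063, -0.544, 0.837, -0.941], [-0.008, -0.838, -0.545, 0.789], [0.0, 0.0, 0.0, 1.0]]
wrist 304.2077326327681 [[0.293, -0.907, -0.301, 0.261], [-0.956, -0.278, -0.092, -0.574], [-0.0, 0.315, -0.949, 0.373], [0.0, 0.0, 0.0, 1.0]]
```

View pics/top0.png

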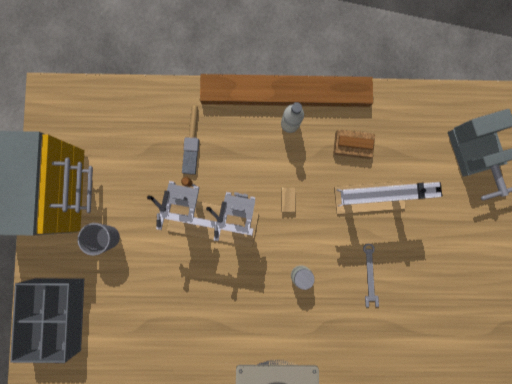

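View pics/side0.png

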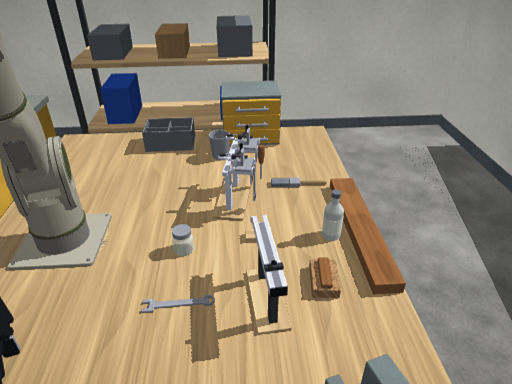

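Run:
```python
from h import *
z=np.load('top0.npz');p,d,K,T=[z[k] for k in 'pdKT']
c=cv2.resize(p[160:250,140:270],None,fx=6,fy=6,interpolation=cv2.INTER_NEAREST);cv2.imwrite('pics/c1.png',c)
c=cv2.resize(p[165:225,265:455],None,fx=4,fy=4,interpolation=cv2.INTER_NEAREST);cv2.imwrite('pics/c2.png',c)
P=cloud(d,K,T)
# height map
Z=np.nan_to_num(P[...,2]); im=cv2.applyColorMap(np.clip(Z/0.28*255,0,255).astype(np.uint8),cv2.COLORMAP_JET)
cv2.imwrite('pics/c3.png',cv2.resize(im[155:250,140:450],None,fx=2.5,fy=2.5,interpolation=cv2.INTER_NEAREST))
```

```text
(no output)
```

View pics/c1.png

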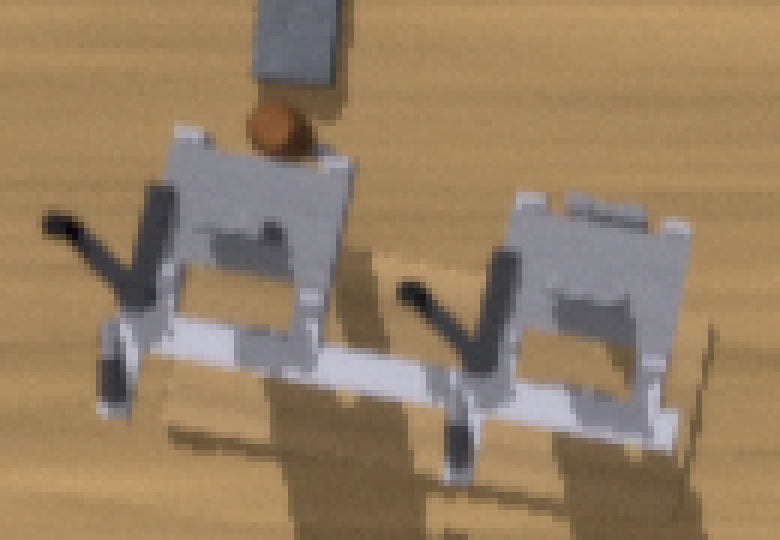

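View pics/c2.png

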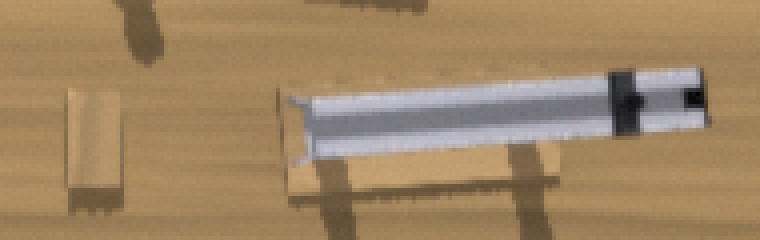

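View pics/c3.png

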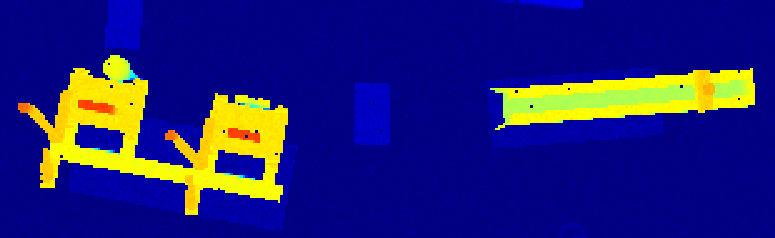

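```bash
cat > m.py <<'E'
from h import *
z=np.load('top0.npz');p,d,K,T=[z[k] for k in 'pdKT']
P=cloud(d,K,T)
v,u=np.mgrid[:384,:512]
Z=P[...,2]
def rect(m,nm):
    q=P[m]; r=cv2.minAreaRect((q[:,:2]*1000).astype(np.float32)); print(nm,m.sum(),'c',np.round(r[0],1),'size',np.round(r[1],1),'ang',round(r[2],2),'z',np.nanmedian(q[:,2]).round(4)); return r
reg=(u>330)&(u<450)&(v>170)&(v<215)
rm=reg&(Z>.165)&(Z<.18)
q=P[rm][:,:2]
rect(rm,'rail top')
# side edges: fit centerline: bin by y
ys=np.linspace(q[:,1].min(),q[:,1].max(),25)
c=[]
for a,b in zip(ys[:-1],ys[1:]):
    s=q[(q[:,1]>=a)&(q[:,1]<b)]
    if len(s)>5: c.append([(a+b)/2,(s[:,0].min()+s[:,0].max())/2,s[:,0].max()-s[:,0].min()])
c=np.array(c);print((c*1000).round(0).tolist())
k=np.polyfit(c[2:,0],c[2:,1],1);print('rail line x=',k,'yaw deg',np.degrees(np.arctan(-k[0])))
print('rail y',q[:,1].min(),q[:,1].max())
rect(reg&(Z>.183)&(Z<.192),'stop')
rect(reg&(Z>.192)&(Z<.21),'screw')
for nm,m in [('chis',(u<205)),('span',(u>=205)&(u<260))]:
    g=m&(u>140)&(v>160)&(v<250)
    q=P[g&(Z>.215)&(Z<.245)]
    print(nm,'tops',len(q))
    rect(g&(Z>.219)&(Z<.24),nm+' tab')
    rect(g&(Z>.206)&(Z<.219),nm+' lug')
    rect(g&(Z>.178)&(Z<.185),nm+' plate')
E
python3 m.py
```

```text
rail top 838 c [ 588.2 -262.4] size [ 39.7 255.2] ang 5.54 z 0.1756
[[-384.0, 600.0, 37.0], [-374.0, 598.0, 35.0], [-363.0, 598.0, 35.0], [-352.0, 598.0, 35.0], [-331.0, 595.0, 39.0], [-321.0, 594.0, 37.0], [-310.0, 592.0, 35.0], [-300.0, 592.0, 35.0], [-289.0, 591.0, 37.0], [-279.0, 590.0, 35.0], [-268.0, 590.0, 35.0], [-257.0, 588.0, 37.0], [-247.0, 587.0, 35.0], [-236.0, 587.0, 35.0], [-226.0, 585.0, 37.0], [-215.0, 584.0, 35.0], [-205.0, 584.0, 34.0], [-194.0, 581.0, 34.0], [-184.0, 581.0, 35.0], [-173.0, 581.0, 35.0], [-162.0, 578.0, 34.0], [-152.0, 578.0, 34.0], [-141.0, 576.0, 40.0]]
rail line x= [-0.09624894  0.56329001] yaw deg 5.497723144235655
rail y -0.38933525256036217 -0.13609369962710577
stop 72 c [ 594.6 -333.5] size [38.7 12.6] ang 4.32 z 0.1872
screw 21 c [ 595.9 -334.3] size [ 9.8 11.3] ang 11.69 z 0.1959
chis tops 56
chis tab 48 c [570.  247.9] size [29.2  7.8] ang 81.22 z 0.2272
chis lug 22 c [568.2 276.9] size [87.4  7.2] ang 89.29 z 0.2141
chis plate 567 c [547.6 260.7] size [ 90.9 118.1] ang 80.41 z 0.1817
span tops 47
span tab 46 c [545.6 110.7] size [29.3  7.6] ang 79.34 z 0.2273
span lug 19 c [544.3 142.5] size [81.3  7.3] ang 89.14 z 0.2132
span plate 566 c [522.6 116.5] size [ 75.1 124.4] ang 76.6 z 0.1816
```

Run:
```python
from h import *
z=np.load('top0.npz');p,d,K,T=[z[k] for k in 'pdKT']
P=cloud(d,K,T);v,u=np.mgrid[:384,:512];Z=P[...,2]
for nm,a in [('l1',(u>140)&(u<158)),('l0',(u>200)&(u<215))]:
    q=P[a&(v>185)&(v<225)&(Z>.206)&(Z<.22)];print(nm,len(q),np.median(q,0).round(4),q.min(0).round(3),q.max(0).round(3))
# stop, far edge
reg=(u>405)&(u<435)&(v>170)&(v<215)&(Z>.183)
print(P[reg][:,1].min(),P[reg][:,1].max(),P[reg].mean(0))
z=np.load('side0.npz');p,d,K,T=[z[k] for k in 'pdKT']
P=cloud(d,K,T);Z=P[...,2]
m=(Z>.172)&(Z<.179)&(P[...,1]<-.1)&(P[...,1]>-.42)&(abs(P[...,0]-.59)<.06)
print('side rail',m.sum(),P[m].min(0),P[m].max(0));q=P[m]
r=cv2.minAreaRect((q[:,:2]*1000).astype(np.float32));print(r)
m=(Z>.183)&(Z<.19)&(P[...,1]<-.1)&(P[...,1]>-.42)&(abs(P[...,0]-.59)<.06);q=P[m];print('stop side',q.mean(0),q.min(0),q.max(0))
m=(Z>.215)&(Z<.23)&(P[...,1]>.05)&(P[...,1]<.4)&(abs(P[...,0]-.56)<.08);q=P[m]
for a in (0,.18):
  s=q[(q[:,1]>a)&(q[:,1]<a+.18)];print('tab',len(s),s.mean(0),s.min(0),s.max(0))
```

```text
l1 17 [0.5696 0.3155 0.2147] [0.565 0.313 0.208] [0.572 0.321 0.217]
l0 16 [0.5438 0.1784 0.2134] [0.541 0.175 0.207] [0.548 0.183 0.216]
-0.3404371261723406 -0.3270990258190705 [ 0.59530148 -0.33316121  0.18930423]
side rail 691 [ 0.56121566 -0.38975766  0.17203294] [ 0.61845529 -0.14552021  0.17899943]
((589.1880493164062, -268.01910400390625), (39.89590072631836, 244.20314025878906), 5.820205211639404)
stop side [ 0.59617215 -0.33599946  0.18676033] [ 0.57587897 -0.34435362  0.18356423] [ 0.61606952 -0.32610758  0.18978453]
tab 28 [0.54570827 0.1131436  0.22297317] [0.54040046 0.09355242 0.21536827] [0.55006851 0.17850577 0.22971776]
tab 21 [0.57144337 0.25023487 0.22357427] [0.56803009 0.2299238  0.21520506] [0.57585429 0.3214369  0.22933996]
```

```bash
python3 -m crank '[[[0.4,0.2,0.6,0,0,0.5,0],[0.6,0.4,0.5,0,0,0.8,0],[0.7,0.5,0.2,0,0,0.8,0],[0.7,0.6,0,0,0,0.8,0],[0.7,0.6,0,0,0,0.8,0],[0.7,0.6,0,0,0,0.8,0],[0.7,0.7,0,0,0,0.8,0],[0.5,0.8,0,0,0,0.8,0]]]' 40
```

```text
clock: 1.15
position: [0.4853, -0.3317, 0.3087]
ee_rot: [0.933, -0.36, -0.0, -0.0]
ft_force: [0.4, -0.5, -0.2]
grip_width: -0.002
```

```bash
python3 -m crank '[[[0.3,0.8,0,0,0,0.8,0],[0.3,0.9,0,0,0,0.8,0],[0.3,0.9,0,0,0,0.8,0],[0.3,0.9,0,0,0,0.8,0],[0.3,0.9,0,0,0,0.8,0],[0.3,0.9,0,0,0,0.8,0],[0.1,0.9,0,0,0,0.8,0],[0.1,0.9,0,0,0,0.8,0]]]' && python3 -m crank '[[[0.1,0.9,0,0,0,0,0],[0,0.9,0,0,0,0,0],[0,0.9,0,0,0,0,0],[0,0.5,0,0,0,0,0],[0,0.3,0,0,0,0,0],[0,0,0,0,0,0,0]]]'
python3 - <<'E'
from h import *
p,d,K,T=grab('wrist'); cv2.imwrite('pics/w1.png',p); np.savez('w1.npz',p=p,d=d,K=K,T=T)
print(manip.get_obs()['joint_pos'])
E
```

```text
clock: 2.15
position: [0.604, 0.0943, 0.309]
ee_rot: [0.996, -0.089, -0.0, 0.0]
ft_force: [0.2, -0.5, 0.7]
grip_width: 0.002
clock: 2.9
position: [0.6097, 0.3034, 0.3089]
ee_rot: [0.996, -0.09, -0.0, 0.0]
ft_force: [0.3, -0.4, -0.2]
grip_width: -0.002
[-0.09040319  0.52270511 -0.70161844  1.12837016  0.32859359  1.59762597
 -0.89503396]
```

View pics/w1.png

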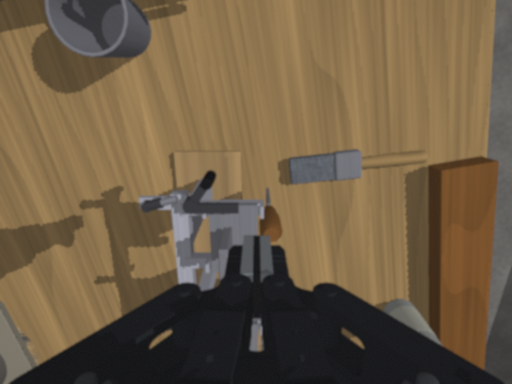

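Run:
```python
from h import *
z=np.load('w1.npz');p,d,K,T=[z[k] for k in 'pdKT']
P=cloud(d,K,T)
for zz in (.214,): print(onplane(210,175,zz,K,T))
m=(P[...,2]>.207)&(P[...,2]<.218);m[230:]=0
print(m.sum(),np.median(P[m],0),P[m].min(0),P[m].max(0))
cv2.imwrite('pics/w1c.png',cv2.resize(p[150:290,120:300],None,fx=4,fy=4))
```

```text
[0.57492767 0.3242786  0.214     ]
131 [0.570199   0.31762755 0.21365557] [0.56463159 0.31214305 0.20701747] [0.57457647 0.32172064 0.2154854 ]
```

View pics/w1c.png

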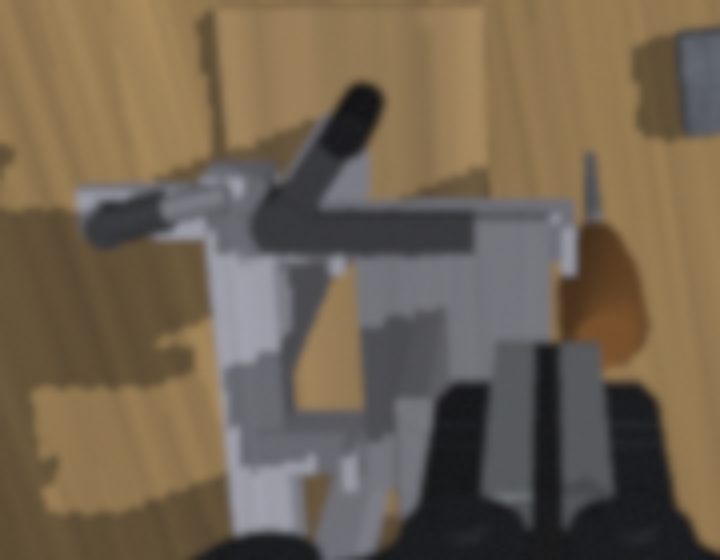

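```bash
python3 -m crank '[[[0.07,0.14,-0.6,0,0,0,0],[0,0,-0.6,0,0,0,0],[0,0,-0.5,0,0,0,0],[0,0,-0.15,0,0,0,0],[0,0,0,0,0,0,0]]]' && python3 -m crank '[[[-0.16,0.03,0,0,0,0,0],[-0.16,0.03,0,0,0,0,0],[-0.1,0.02,0,0,0,0,0],[-0.1,0.02,0,0,0,0,0]]]' && python3 -m crank '[[[-0.1,0.02,0,0,0,0,0],[-0.1,0.02,0,0,0,0,0]]]'&& python3 -m crank '[[[-0.1,0.02,0,0,0,0,0],[-0.1,0.02,0,0,0,0,0]]]'
```

```text
clock: 3.58
position: [0.6148, 0.3099, 0.1988]
ee_rot: [0.996, -0.091, 0.0, 0.0]
ft_force: [0.3, 0.8, 0.6]
grip_width: -0.0
clock: 4.08
position: [0.5841, 0.3179, 0.1996]
ee_rot: [0.996, -0.091, 0.002, -0.001]
ft_force: [7.0, 3.8, 0.4]
grip_width: -0.002
clock: 4.32
position: [0.5708, 0.3196, 0.1987]
ee_rot: [0.996, -0.09, 0.0, -0.0]
ft_force: [0.0, 0.7, -0.8]
grip_width: -0.002
clock: 4.58
position: [0.5583, 0.3219, 0.1981]
ee_rot: [0.996, -0.09, -0.0, 0.0]
ft_force: [-0.5, -0.5, 0.1]
grip_width: -0.004
```

Run:
```python
from h import *
p,d,K,T=grab('wrist'); cv2.imwrite('pics/w2.png',cv2.resize(p[100:290,80:320],None,fx=3,fy=3))
p,d,K,T=grab('top'); cv2.imwrite('pics/t2.png',cv2.resize(p[150:250,120:270],None,fx=5,fy=5))
```

```text
(no output)
```

View pics/w2.png

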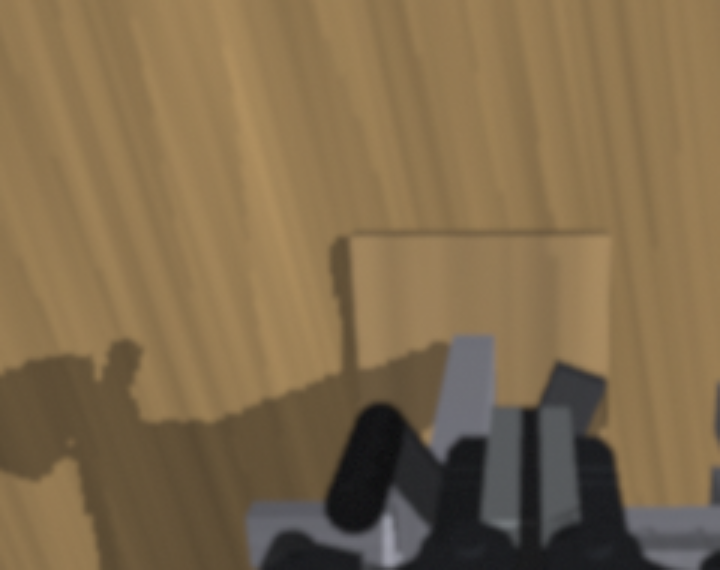

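```bash
python3 -m crank '[[[0,0,0.6,0,0,0,0],[0,0,0.7,0,0,0,0],[0.1,-0.5,0.6,0,0,0,0],[0.1,-0.73,0,0,0,0,0],[0,0,0,0,0,0,0],[0,0,0,0,0,0,0]]]'
python3 - <<'E'
from h import *
p,d,K,T=grab('wrist'); cv2.imwrite('pics/w3.png',cv2.resize(p,None,fx=1.5,fy=1.5)); np.savez('w3.npz',p=p,d=d,K=K,T=T)
p,d,K,T=grab('side'); cv2.imwrite('pics/s3.png',cv2.resize(p[100:230,180:320],None,fx=5,fy=4.5))
E
```

```text
clock: 5.42
position: [0.5709, 0.2482, 0.3122]
ee_rot: [0.996, -0.091, -0.0, -0.0]
ft_force: [-0.7, 0.3, -0.5]
grip_width: 0.001
```

View pics/w3.png

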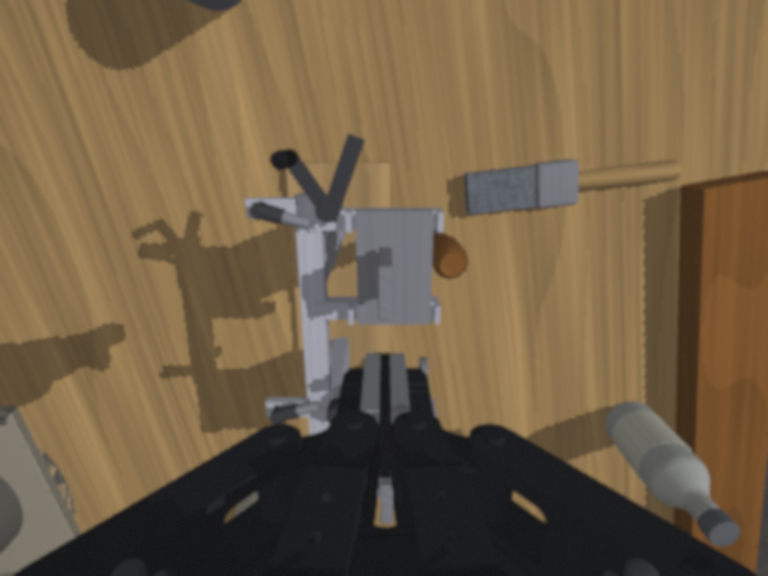

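View pics/s3.png

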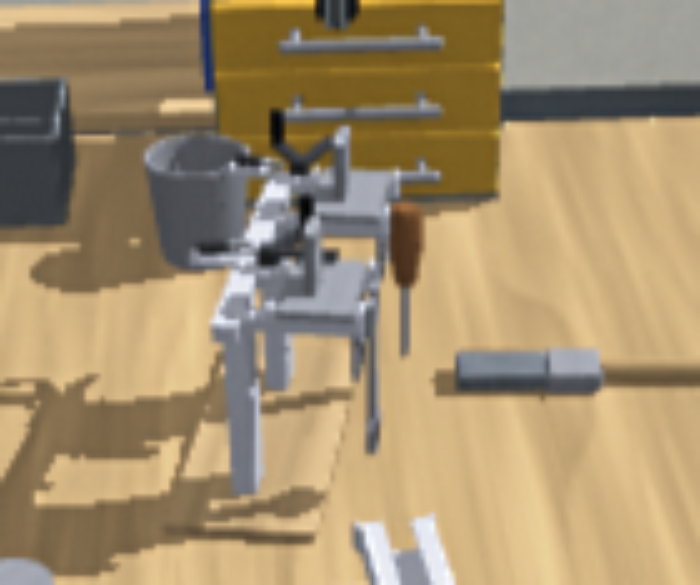

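Run:
```python
from h import *
z=np.load('w3.npz');p,d,K,T=[z[k] for k in 'pdKT']
P=cloud(d,K,T);Z=P[...,2]
v,u=np.mgrid[:384,:512]
m=(Z>.222)&(Z<.232)&(v>130)&(v<230)&(u>200)&(u<300)
print(m.sum(),P[m].mean(0) if m.sum() else 0)
if m.sum(): print(cv2.minAreaRect((P[m][:,:2]*1000).astype(np.float32)))
m=(Z>.177)&(Z<.186)&(v>130)&(v<225)&(u>236)&(u<292)
print(cv2.minAreaRect((P[m][:,:2]*1000).astype(np.float32)))
```

```text
369 [0.57072627 0.24899911 0.22707445]
((570.5213623046875, 248.14633178710938), (30.522239685058594, 7.308269500732422), 79.76467895507812)
((578.2425537109375, 246.45578002929688), (74.61164855957031, 51.29933166503906), 79.81763458251953)
```

```bash
python3 -m crank '[[[0,0,0,0,0,0,50],[0,0,-0.3,0,0,0,50],[0,0,-0.4,0,0,0,50],[0,0,-0.4,0,0,0,50],[0,0,-0.4,0,0,0,50],[0,0,-0.3,0,0,0,50],[0,0,-0.18,0,0,0,50],[0,0,0,0,0,0,50]]]' && python3 -m crank '[[[0,0,0,0,0,0,0],[0,0,0,0,0,0,0],[0,0,0,0,0,0,0],[0,0,0,0,0,0,0],[0,0,0,0,0,0,0],[0,0,0,0,0,0,0]]]' 80
```

```text
clock: 6.52
position: [0.5707, 0.248, 0.1929]
ee_rot: [0.996, -0.09, -0.0, 0.0]
ft_force: [-0.4, 0.4, -0.2]
grip_width: 0.585
clock: 7.28
position: [0.5712, 0.2483, 0.1944]
ee_rot: [0.996, -0.09, 0.001, -0.0]
ft_force: [-1.0, -0.5, 5.5]
grip_width: 0.081
```

```bash
python3 -m crank '[[[0,0,0.1,0,0,0,0],[0,0,0.2,0,0,0,0],[0,0,0.3,0,0,0,0],[0,0,0.4,0,0,0,0],[0,0,0,0,0,0,0]]]'
python3 - <<'E'
from h import *
p,d,K,T=grab('side'); cv2.imwrite('pics/s4.png',cv2.resize(p[60:230,180:320],None,fx=4.5,fy=3.5))
p,d,K,T=grab('wrist'); cv2.imwrite('pics/w4.png',p)
E
```

```text
clock: 7.9
position: [0.5718, 0.2488, 0.2562]
ee_rot: [0.996, -0.09, 0.002, -0.001]
ft_force: [-0.1, 0.7, -3.8]
grip_width: 0.076
```

View pics/s4.png

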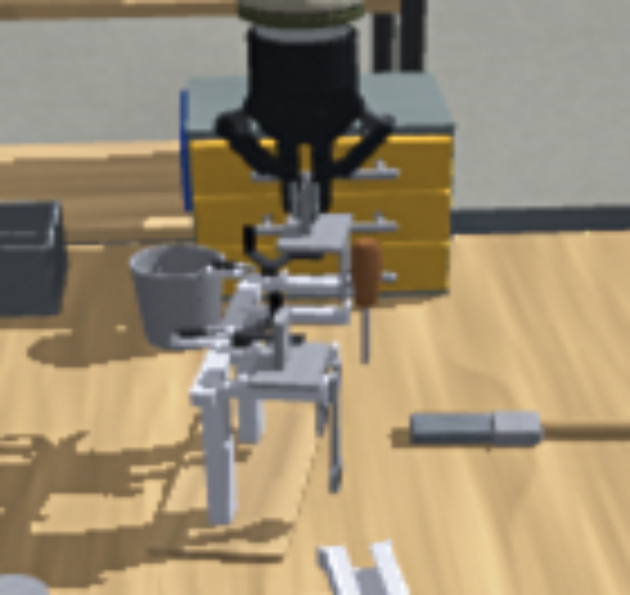

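View pics/w4.png

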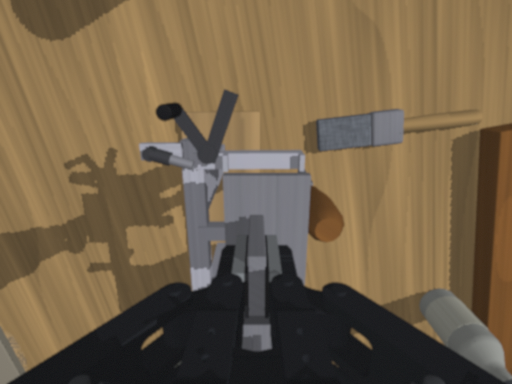

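```bash
python3 -m crank '[[[0,0,0.3,0,0,0,0],[0,0,0.5,0,0,0,0],[0,0,0.5,0,0,0,0],[0,0,0.5,0,0,0,0],[0,0,0.4,0,0,0,0],[0,0,0.2,0,0,0,0],[0,-0.2,0,0,0,0.2,0],[0,-0.4,0,0,0,0.3,0]]]' && python3 -m crank '[[[0,-0.6,0,0,0,0.4,0],[0,-0.7,0,0,0,0.4,0],[0,-0.7,0,0,0,0.4,0],[0,-0.7,0,0,0,0.4,0],[0,-0.7,0,0,0,0.4,0],[0,-0.7,0,0,0,0.4,0],[0,-0.6,0,0,0,0.26,0],[0,-0.2,0,0,0,0,0]]]'&& python3 -m crank '[[[0,-0.1,0,0,0,0,0],[0,0,0,0,0,0,0],[0,0,0,0,0,0,0]]]'
```

```text
clock: 9.0
position: [0.5705, 0.2117, 0.3963]
ee_rot: [0.998, -0.067, -0.001, 0.0]
ft_force: [0.5, -0.9, -4.4]
grip_width: 0.084
clock: 10.0
position: [0.5701, -0.086, 0.3961]
ee_rot: [0.999, 0.045, -0.001, 0.0]
ft_force: [0.0, 0.2, -4.4]
grip_width: 0.079
clock: 10.38
position: [0.571, -0.0866, 0.3975]
ee_rot: [0.999, 0.048, 0.0, -0.0]
ft_force: [-0.1, 0.3, -4.3]
grip_width: 0.083
```

```bash
python3 -m crank '[[[0,0,-0.3,0,0,0,0],[0,0,-0.6,0,0,0,0],[0,0,-0.6,0,0,0,0],[0,0,-0.6,0,0,0,0],[0,0,-0.6,0,0,0,0],[0,0,-0.4,0,0,0,0],[0,0,-0.2,0,0,0,0],[0,0,0,0,0,0,0]]]'
python3 - <<'E'
from h import *
p,d,K,T=grab('wrist'); cv2.imwrite('pics/w5.png',p);np.savez('w5.npz',p=p,d=d,K=K,T=T)
p,d,K,T=grab('side'); cv2.imwrite('pics/s5.png',cv2.resize(p[120:350,190:330],None,fx=4,fy=2.6));np.savez('s5.npz',p=p,d=d,K=K,T=T)
p,d,K,T=grab('top'); cv2.imwrite('pics/t5.png',cv2.resize(p[140:240,250:450],None,fx=4,fy=4));np.savez('t5.npz',p=p,d=d,K=K,T=T)
print(manip.get_obs()['position'])
E
```

```text
clock: 11.38
position: [0.5709, -0.0874, 0.1993]
ee_rot: [0.999, 0.048, -0.0, -0.0]
ft_force: [0.6, -0.2, -3.6]
grip_width: 0.078
[ 0.57170345 -0.08772978  0.20081797]
```

View pics/w5.png

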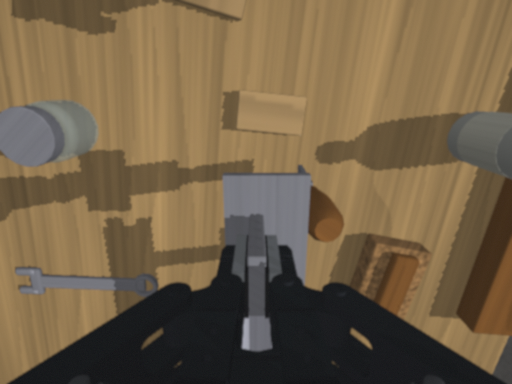

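View pics/s5.png

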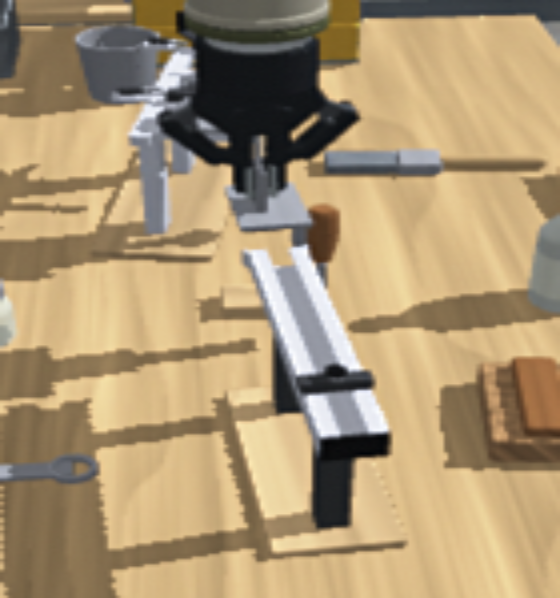

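View pics/t5.png

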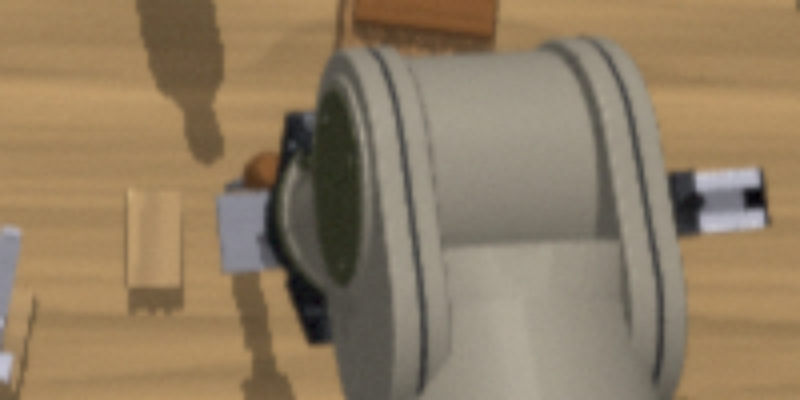

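```bash
cat > pl.py <<'E'
from h import *
import sys
def plate(n,f,ylo,yhi):
    z=np.load(f);p,d,K,T=[z[k] for k in 'pdKT'];P=cloud(d,K,T)
    m=(P[...,2]>.176)&(P[...,2]<.195)&(P[...,1]>ylo)&(P[...,1]<yhi)&(abs(P[...,0]-.58)<.05)
    if n=='wrist': m[:, :222]=0; m[250:]=0
    q=P[m]; print(n,len(q),'z med',np.median(q[:,2]).round(4)); 
    A=np.c_[q[:,:2],np.ones(len(q))];c,*_=np.linalg.lstsq(A,q[:,2],rcond=None);print('tilt',c[:2].round(3))
    print(cv2.minAreaRect((q[:,:2]*1000).astype(np.float32)))
    a=np.radians(5.5);R2=np.array([[np.cos(a),np.sin(a)],[-np.sin(a),np.cos(a)]])
    w=(q[:,:2]-[.5776,-.149])@R2.T*1000
    print('rail-frame about mouth: x',np.percentile(w[:,0],[0,2,98,100]).round(1),'y',np.percentile(w[:,1],[0,2,98,100]).round(1))
    m=(P[...,2]>.172)&(P[...,2]<.178)&(P[...,1]>-.32)&(P[...,1]<-.165)&(abs(P[...,0]-.585)<.05);q=P[m]
    if len(q)>30:
        w=(q[:,:2]-[.5776,-.149])@R2.T*1000;print('rail x',np.percentile(w[:,0],[0,2,98,100]).round(1))
        r=cv2.minAreaRect((q[:,:2]*1000).astype(np.float32));print(r)
plate('side','s5.npz',-.13,-.04)
plate('wrist','w5.npz',-.13,0)
plate('top','top0.npz',-.4,-.3)
E
python3 pl.py
```

```text
side 277 z med 0.1874
tilt [-0.08  -0.004]
((587.327392578125, -86.19520568847656), (68.01136779785156, 76.29640197753906), 5.155211925506592)
rail-frame about mouth: x [-18.5 -18.   45.2  49.7] y [23.4 24.7 92.6 99.9]
rail x [-17.3 -16.7  18.7  19.6]
((587.5947875976562, -240.64093017578125), (36.70405197143555, 154.47189331054688), 5.234944820404053)
wrist 5930 z med 0.1862
tilt [-0.072  0.016]
((585.2890014648438, -71.11297607421875), (69.10234069824219, 45.145389556884766), 4.988476276397705)
rail-frame about mouth: x [-19.3 -18.5  43.3  49.5] y [54.  57.1 98.9 99.4]
rail x [-11.5 -11.5   8.7   8.7]
((576.95263671875, -175.52354431152344), (13.011116981506348, 22.468481063842773), 60.87305450439453)
top 208 z med 0.1787
tilt [0.028 0.072]
((595.0531005859375, -343.63555908203125), (39.54229736328125, 87.06560516357422), 1.364017367362976)
rail-frame about mouth: x [-20.1 -18.1  18.1  19.6] y [-239.  -237.2 -155.7 -150.8]
rail x [-18.1 -17.4  17.8  18.6]
((586.8423461914062, -242.12109375), (35.9763069152832, 157.62030029296875), 5.220878601074219)
```

```bash
sed -i 's/abs(P\[...,0\]-.58)<.05)$/(P[...,0]>.54)\&(P[...,0]<.595)/' pl.py
python3 - <<'E'
from h import *
for n,f in (('side','s5.npz'),('wrist','w5.npz')):
    z=np.load(f);p,d,K,T=[z[k] for k in 'pdKT'];P=cloud(d,K,T)
    m=(P[...,2]>.176)&(P[...,2]<.195)&(P[...,1]>-.13)&(P[...,1]<-.04)&(P[...,0]>.55)&(P[...,0]<.594)
    if n=='wrist': m[250:]=0; m[:,:222]=0
    q=P[m];A=np.c_[q[:,:2]-q[:,:2].mean(0),np.ones(len(q))];c,*_=np.linalg.lstsq(A,q[:,2],rcond=None);print(n,len(q),c.round(4),np.median(q[:,2]))
E
python3 -m crank '[[[0.02,0,-0.03,0,0,0,0],[0,0,0,0,0,0,0],[0,0,0,0,0,0,0]]]'
```

```text
side 210 [0.0176 0.0193 0.1874] 0.18753589662906195
wrist 5069 [-0.0034 -0.0216  0.1862] 0.18625385610833176
clock: 11.9
position: [0.5723, -0.0879, 0.1979]
ee_rot: [0.999, 0.047, 0.0, -0.0]
ft_force: [-0.7, 0.6, -4.3]
grip_width: 0.081
```

```bash
python3 -m crank '[[[0.014,-0.15,-0.03,0,0,0,0],[0.019,-0.2,0,0,0,0,0],[0.019,-0.2,0,0,0,0,0],[0.01,-0.1,0,0,0,0,0],[0,0,0,0,0,0,0]]]'
python3 - <<'E'
from h import *
p,d,K,T=grab('side'); cv2.imwrite('pics/s6.png',cv2.resize(p[120:320,200:330],None,fx=5,fy=3));np.savez('s6.npz',p=p,d=d,K=K,T=T)
E
```

```text
clock: 12.52
position: [0.5759, -0.1276, 0.1958]
ee_rot: [0.999, 0.047, -0.0, -0.0]
ft_force: [0.5, 0.7, -3.9]
grip_width: 0.081
```

View pics/s6.png

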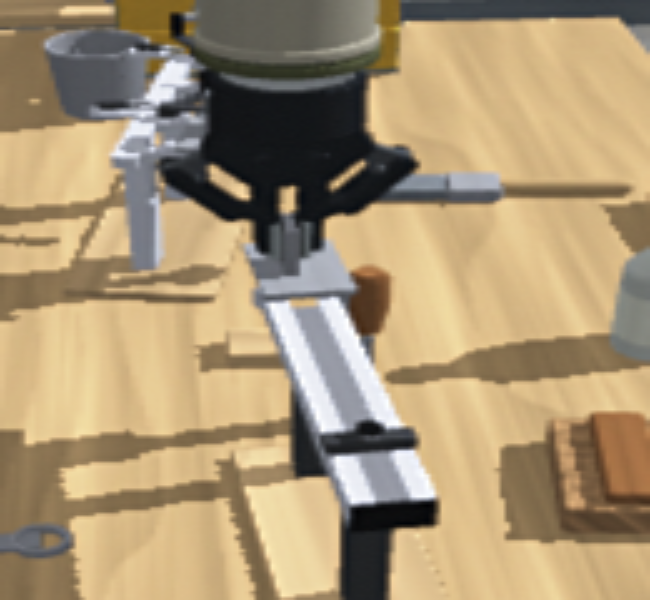

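```bash
python3 -m crank '[[[0.01,-0.1,0,0,0,0,0],[0.01,-0.1,0,0,0,0,0],[0.01,-0.1,0,0,0,0,0]]]' && python3 -m crank '[[[0.01,-0.1,0,0,0,0,0],[0.01,-0.1,0,0,0,0,0],[0.01,-0.1,0,0,0,0,0],[0.01,-0.1,0,0,0,0,0]]]'
```

```text
clock: 12.95
position: [0.5777, -0.1454, 0.1959]
ee_rot: [0.999, 0.047, 0.0, 0.0]
ft_force: [-0.2, -0.3, -5.2]
grip_width: 0.081
clock: 13.45
position: [0.5802, -0.1693, 0.1959]
ee_rot: [0.999, 0.047, 0.0, -0.0]
ft_force: [0.7, 0.3, -5.0]
grip_width: 0.078
```

```bash
python3 -m crank '[[[0.014,-0.15,0,0,0,0,0],[0.019,-0.2,0,0,0,0,0],[0.024,-0.25,0,0,0,0,0],[0.024,-0.25,0,0,0,0,0],[0.024,-0.25,0,0,0,0,0],[0.019,-0.2,0,0,0,0,0],[0.014,-0.15,0,0,0,0,0],[0,0,0,0,0,0,0]]]'
python3 - <<'E'
from h import *
p,d,K,T=grab('side'); cv2.imwrite('pics/s7.png',cv2.resize(p[140:320,200:330],None,fx=5,fy=3.3));np.savez('s7.npz',p=p,d=d,K=K,T=T)
E
```

```text
clock: 14.45
position: [0.5883, -0.2566, 0.1958]
ee_rot: [0.999, 0.047, -0.0, -0.0]
ft_force: [-0.2, 0.0, -4.8]
grip_width: 0.079
```

View pics/s7.png

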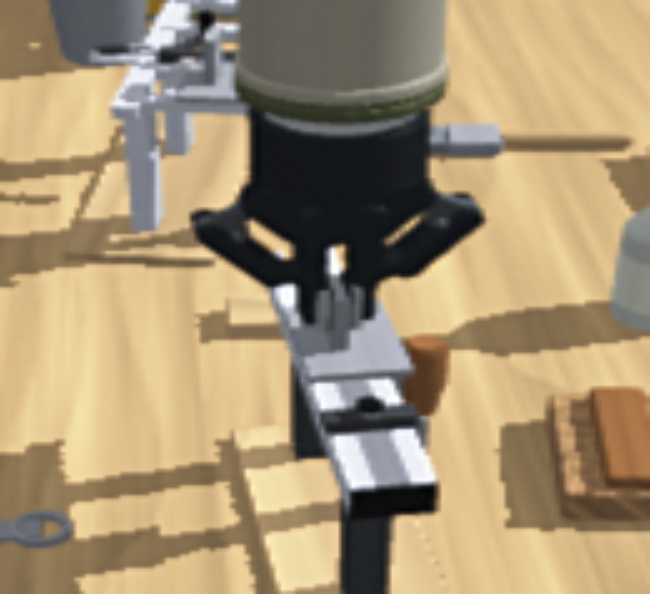

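```bash
python3 -m crank '[[[0.014,-0.15,-0.015,0,0,0,0],[0.014,-0.15,-0.01,0,0,0,0],[0.009,-0.1,0,0,0,0,0],[0,0,0,0,0,0,0]]]' && python3 -m crank '[[[0.004,-0.04,0,0,0,0,0],[0.004,-0.04,0,0,0,0,0]]]' && python3 -m crank '[[[0.004,-0.04,0,0,0,0,0],[0.004,-0.04,0,0,0,0,0]]]' && python3 -m crank '[[[0.004,-0.04,0,0,0,0,0],[0,0,0,0,0,0,0]]]'
```

```text
clock: 15.0
position: [0.5906, -0.2808, 0.1944]
ee_rot: [0.999, 0.047, 0.0, 0.0]
ft_force: [-0.1, -0.2, -3.1]
grip_width: 0.079
clock: 15.25
position: [0.5912, -0.2845, 0.1945]
ee_rot: [0.999, 0.048, 0.0, -0.0]
ft_force: [-0.1, 0.5, -3.6]
grip_width: 0.081
clock: 15.5
position: [0.5916, -0.2896, 0.1945]
ee_rot: [0.999, 0.047, 0.0, -0.0]
ft_force: [-0.5, 0.1, -3.5]
grip_width: 0.079
clock: 15.75
position: [0.5918, -0.2919, 0.1944]
ee_rot: [0.999, 0.047, 0.0, -0.0]
ft_force: [0.7, 1.7, -3.5]
grip_width: 0.082
```

```bash
python3 -m crank '[[[0.003,-0.03,0,0,0,0,0],[0,0,0,0,0,0,0]]]' && python3 -m crank '[[[0.003,-0.03,0,0,0,0,0],[0,0,0,0,0,0,0]]]'
python3 - <<'E'
from h import *
p,d,K,T=grab('side'); cv2.imwrite('pics/s8.png',cv2.resize(p[200:300,230:330],None,fx=6,fy=6))
E
```

```text
clock: 16.0
position: [0.592, -0.2921, 0.1945]
ee_rot: [0.999, 0.048, -0.0, -0.001]
ft_force: [-2.5, 7.0, -0.7]
grip_width: 0.087
clock: 16.25
position: [0.5921, -0.2922, 0.1946]
ee_rot: [0.999, 0.049, -0.001, -0.002]
ft_force: [-6.1, 10.7, 2.2]
grip_width: 0.081
```

View pics/s8.png

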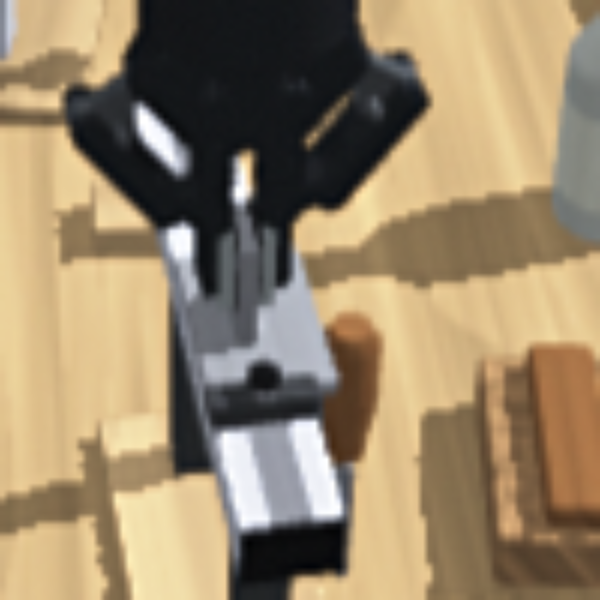

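```bash
python3 -m crank '[[[-0.003,0.025,0,0,0,0,0],[0,0,0,0,0,0,0]]]' && python3 -m crank '[[[0,0,0,0,0,0,10],[0,0,0,0,0,0,14],[0,0,0,0,0,0,20],[0,0,0,0,0,0,35],[0,0,0,0,0,0,40],[0,0,0,0,0,0,40]]]' && python3 -m crank '[[[0,0,0.2,0,0,0,40],[0,0,0.5,0,0,0,40],[0,0,0.8,0,0,0,40],[0,0,0.8,0,0,0,40],[0,0,0.5,0,0,0,40],[-0.3,0.5,0.2,0,0,0,40],[-0.3,0.5,0,0,0,0,40]]]'
python3 - <<'E'
from h import *
for n in ('side','wrist'):
    p,d,K,T=grab(n); np.savez(n+'9.npz',p=p,d=d,K=K,T=T)
    cv2.imwrite(f'pics/{n}9.png',cv2.resize(p[200:300,230:330],None,fx=6,fy=6) if n=='side' else p)
E
```

```text
clock: 16.55
position: [0.592, -0.2921, 0.1945]
ee_rot: [0.999, 0.048, -0.0, -0.001]
ft_force: [-3.3, 5.8, -0.2]
grip_width: 0.084
clock: 17.3
position: [0.592, -0.2941, 0.1945]
ee_rot: [0.999, 0.047, 0.0, 0.0]
ft_force: [0.3, -0.2, -0.1]
grip_width: 0.473
clock: 18.18
position: [0.5561, -0.2331, 0.3765]
ee_rot: [0.999, 0.047, 0.001, 0.0]
ft_force: [0.9, 0.4, -1.0]
grip_width: 0.469
```

View pics/side9.png

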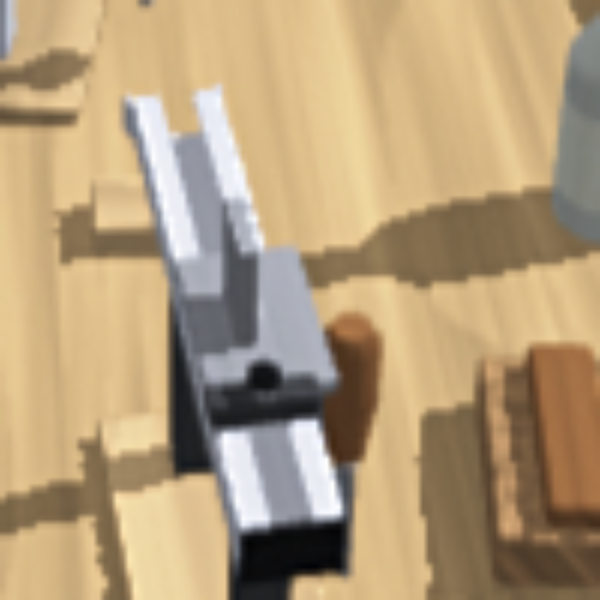

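View pics/wrist9.png

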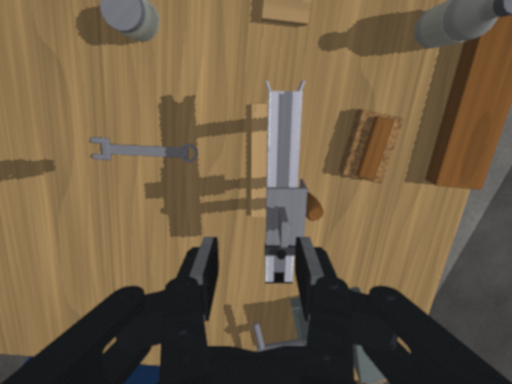

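```bash
python3 -m crank '[[[-0.5,0.3,0.3,0,0,0,40],[-0.6,0.3,0.3,0,0,0,40],[-0.5,0.5,0.2,0,0,0,40],[-0.3,0.6,0,0,0,0,40],[0,0.5,0,0,0,0,40],[0,0.3,0,0,0,0,40],[0,0,0,0,0,0,40]]]'
python3 - <<'E'
from h import *
p,d,K,T=grab('top'); np.savez('t10.npz',p=p,d=d,K=K,T=T); cv2.imwrite('pics/t10.png',cv2.resize(p[60:320],None,fx=1.5,fy=1.5))
p,d,K,T=grab('wrist'); cv2.imwrite('pics/w10.png',p); np.savez('w10.npz',p=p,d=d,K=K,T=T)
z=np.load('wrist9.npz');cv2.imwrite('pics/w9c.png',cv2.resize(z['p'][170:290,240:340],None,fx=6,fy=5))
E
```

```text
clock: 19.15
position: [0.4423, -0.0833, 0.4229]
ee_rot: [0.999, 0.048, 0.0, 0.0]
ft_force: [-0.6, -1.2, 0.6]
grip_width: 0.468
```

View pics/t10.png

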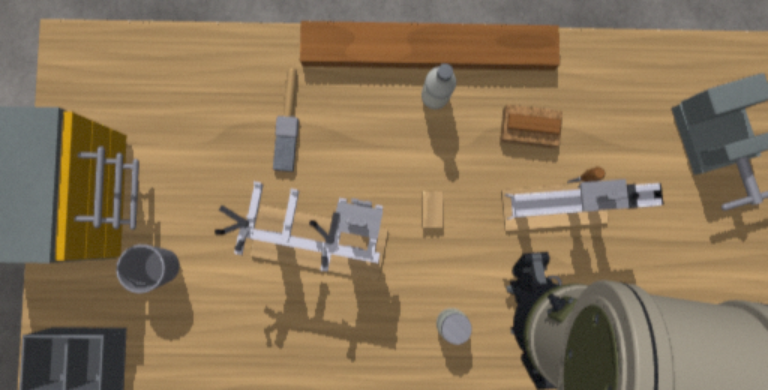

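View pics/w9c.png

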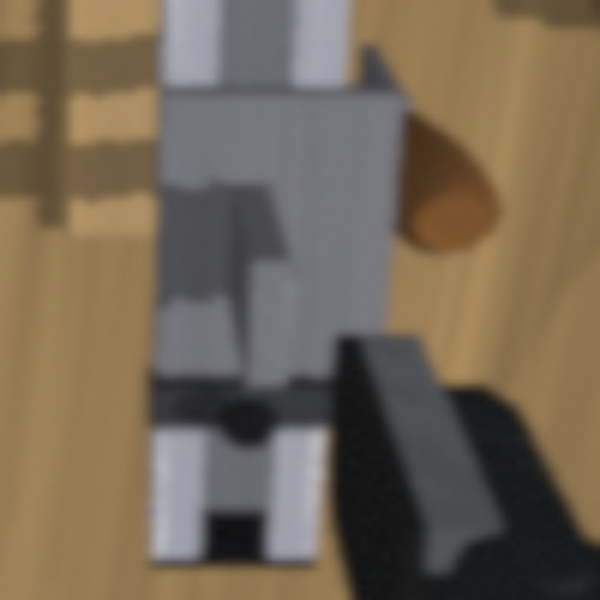

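View pics/w10.png

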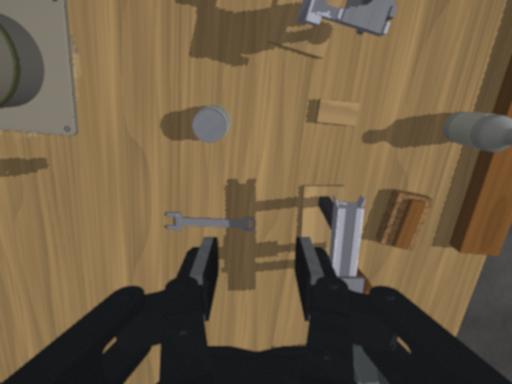

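Run:
```python
from h import *
a=np.load('top0.npz');b=np.load('t10.npz')
for f in ('side9.npz','t10.npz'):
    z=np.load(f);P=cloud(z['d'],z['K'],z['T']);an=np.radians(5.4);R2=np.array([[np.cos(an),np.sin(an)],[-np.sin(an),np.cos(an)]])
    w=(P[...,:2]-[.595,-.334])@R2.T*1000;Z=P[...,2]
    n=(abs(w[...,0])<25)&(abs(w[...,1]-40)<60)
    t=n&(Z>.215)&(Z<.235);s=n&(Z>.184)&(Z<.19)&(w[...,1]<15);pl=n&(Z>.178)&(Z<.1835)&(w[...,1]>5)&(w[...,0]>-12)
    print(f,'tab',t.sum(),w[t].mean(0),'stop',w[s].min(0),w[s].max(0),w[s].mean(0),'plate y',np.percentile(w[pl][:,1],[0,50,100]),np.median(Z[pl]))
df=(cv2.absdiff(a['p'],b['p']).max(2)>40).astype(np.uint8)
n,l,st,c=cv2.connectedComponentsWithStats(df)
for s in st[1:]:
    if s[4]>12: print(s)
z=b['p'];cv2.imwrite('pics/t10c.png',cv2.resize(z[170:215,370:450],None,fx=8,fy=8))
```

```text
side9.npz tab 58 [-0.27265125 39.91722605] stop [-18.88047049  -8.4318984 ] [20.92937088 10.76411028] [ 1.32698352 -1.68295195] plate y [ 6.75458537 40.2575329  80.74095144] 0.18171429641146286
t10.npz tab 55 [-0.17973373 44.99870304] stop [-18.10182046  -7.28777991] [19.42234562 10.75872643] [0.51967806 1.34444592] plate y [ 5.31367729 47.79409625 99.33694868] 0.18132548243942614
[378 172  42  29 530]
[171 178  34  45 733]
[162 184  11  23 149]
[146 195  13  11  57]
[379 202   8   8  55]
[143 208  17   9  68]
[380 213  15  29 256]
[156 214   8  10  45]
[197 226  12  13 116]
[ 338  228   86  156 7821]
[200 241  13  31 259]
[ 405  248  107  136 4287]
[370 250  22   8  99]
[480 261  32  19 172]
[176 277   9  14  52]
[439 313   9  17 105]
[442 339  22  13  56]
[ 437  357   75   27 1322]
```

View pics/t10c.png

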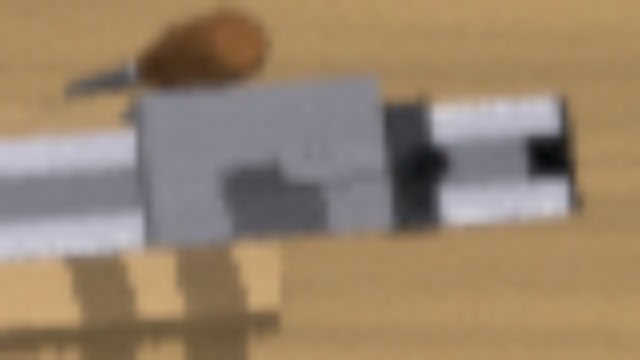

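Run:
```python
from h import *
a=cv2.imread('pics/s8.png');b=cv2.imread('pics/side9.png')
df=cv2.absdiff(a,b).max(2)[350:,150:400];print('changed px near plate end/stop',(df>30).sum())
print(manip.get_obs()['joint_velocities'].round(3)); print(manip.hand_in())
```

```text
changed px near plate end/stop 375
[ 0.007  0.006  0.009  0.005  0.    -0.002  0.001]
the job is handed in; nothing more can be done
None
```

The chisel's hanger is off the rack and in the slotted rail, against the clamped stop, and released. I handed in at about 19 s of the 72 s allowed; no verdict was given.

- **Keeper:** I pushed keeper1's lug with closed fingers until it snapped. The wrist picture showed it open, and it was still open in the last top view.
- **Hanger move:** I pinched the tab, lifted the hanger straight up, carried it over the rack and turned it about 15.7° to line up with the rail. The runner went into the mouth with no noticeable side force.
- **Against the stop:** I slid it on until the tool stopped advancing, with the force rising to about 11 N. I then eased off and let go.
- **Last pictures:** The plate lies flat on the rail at about 0.181 m, where it should be, and its end shows no visible gap to the stop.
- **Other things:** Comparing first and last top views, the changes were only at the chisel's bay and keeper, the rail and the arm, with their shadows. The spanner's hanger and keeper and the other bench items had not moved. The arm hides part of that view, so I checked the wrench by eye in the wrist pictures.

**Checks that disagreed:**
- **Gap to the stop:** The depth readings of the tab's distance from the stop differed by a few millimetres between cameras. I therefore relied on the force and the pictures.
- **Before and after release:** A few hundred pixels of the enlarged side view changed near the plate's end. By eye the plate had not moved, and I did not look into it further.

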